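# Load a culture dish into the free bay of the bench incubator

### The job

Load the culture dish that lies on the black deck into the empty bay of the two-bay incubator: push it with your fingertips, without lifting it, through that bay's hanging flap until it slides down to the stop inside, and draw your fingers back so that the flap falls shut. Only then press that bay's green key on the roof fully down to start the bay. Leave the bay that already holds a dish, its flap and its key alone, and do not disturb the other things on the bench.

Things in the scene. Friction and masses are not known exactly. Their poses are not given: they have to be found in the camera images.
- deck: Fixed loading deck: black flat top 85 mm above the bench, from x = -0.190 (open front edge) to x = 0 (the flaps; bay floors go on level), 312 mm wide between white side rims 6 mm high at y = +-0.156. Origin on the bench under the middle of the line of flaps; x into the bays, z up. Bay middles at y = +0.064 and -0.064; which bay is left or right changes.
- bay_a: The bay EMPTY at the start: white box, hanging amber flap in front. Origin on the bench under the flap's middle; x into the bay, z up. Inner width 104 mm, outer 124. Roof top 70 mm above the deck, from x = 0.002 on; clear behind x = 0.028 but for the key. Opening 58 mm high: the tips must go 5 to 12 mm in, so slant the tool (15 to 30 degrees, tips leading), as the roof begins right at the flap.
- bay_b: The bay that already HOLDS A DISH; otherwise the same as bay_a, with the same frame. To be left alone.
- bay_a_mouth (a point): Middle of the empty bay's mouth at floor level (85 mm), in the flap's plane; axes as bay_a. Aluminium cheeks 20 mm high lead in: 124 mm apart 22 mm before the flap, 104 mm at it. Behind, the floor is slick, level for 42 mm, then falls 24 degrees to a stop at x = 0.151. A dish pushed until its middle is past x = 0.05 (rear rim 5 mm inside the flap) slides to the stop by itself. One dish fits.
- bay_a_flap (a joint): Angle of the empty bay's flap, rad: 0 hanging shut, grows to 1.45 as its lower edge swings inward. It cannot swing outward. Hinge along y, 61 mm above the deck at x = 0 of the bay; lower edge 51 mm below the hinge, 10 mm above the floor; 98 mm wide, 12 g, falls shut by its own weight.
- bay_b_flap (a joint): Angle of the full bay's flap, as for bay_a_flap.
- bay_a_key_top (a point): Top face of the green round push key (24 mm across) of the empty bay, on the roof 62 mm behind the flap, 88 mm above the deck.
- bay_b_key_top (a point): Top face of the full bay's green key.
- bay_a_key (a joint): Travel of the empty bay's key, m: 0 up, 0.005 fully down (takes about 4 N, springs back); 0.0035 counts as pressed.
- bay_b_key (a joint): Travel of the full bay's key, m.
- dish_new: Covered culture dish to be loaded, pale disc 91 mm across and 15 mm high, 50 g (mass varies), lying flat on the black deck. Origin at the centre of its underside. Too wide to be gripped across.
- dish_old: The same kind of dish, already lying at the stop in the full bay, tilted 24 degrees.
- drops: Brown dropper bottle, 31 mm across, 72 mm high, on the bench at the right of the deck. Origin at its foot's centre.
- pen: White marker with black cap, 134 mm long, lying on the bench at the left of the deck.
- media: Media bottle with blue cap, 69 mm across, 172 mm high, on the bench far left.
- racky: Yellow microtube rack, 92x120x49 mm, on the bench far left.
- clock: White bench timer, 37x68x49 mm, on the bench far left.
- tape: Roll of tape, 85 mm across, 19 mm high, on the bench far right.
- wash: Blue bottle, 51 mm across, 105 mm high, on the bench far left.
Things that resemble listed ones, but are neither listed nor needed, are in the scene too. What is shaped like the dish_new but blue or red is not meant.

How it is judged:
On the way, in this order (a step that is already met when the one before it is completed fails the run):
1. the dish is pushed in under the empty bay's flap (value of joint bay_a_flap above 0.25 rad and x of dish_new in the frame of bay_a between -0.02 and 0.07 m).
2. the dish lies at the stop in the empty bay and the flap has fallen shut (x of dish_new in the frame of bay_a above 0.092 m and z of dish_new in the frame of bay_a below 0.07 m and value of joint bay_a_flap below 0.07 rad and linear speed of dish_new below 0.02 m/s), for 0.3 s.
3. the bay's green key is pressed (value of joint bay_a_key above 0.0035 m), for 0.05 s.
At the end, for the whole second after the job is handed in: The new dish rests on the slope in the bay that was empty (its middle more than 92 mm behind the flap, at the stop it is about 103 mm, at least 15 mm below deck level), that bay's flap hangs shut (under 0.07 rad), its key is up again; the other dish has moved less than 10 mm and its flap is shut (all of step 2 and value of joint bay_a_key below 0.001 m and value of joint bay_b_flap below 0.07 rad and distance of dish_old from where it was at the start of the episode below 0.01 m); the robot touches nothing.
It fails at once if the new dish is lifted (over 10 mm above the deck), tipped more than 0.65 rad, or falls off the deck (height (world z) of dish_new above 0.095 m or angle between dish_new's own z axis and vertical above 0.65 rad or height (world z) of dish_new below 0.055 m).
It fails at once if the key is pressed before the dish is in and the flap is shut (value of joint bay_a_key above 0.0035 m and (x of dish_new in the frame of bay_a below 0.085 m or value of joint bay_a_flap above 0.15 rad)).
It fails at once if the full bay's flap is pushed open (over 0.2 rad) or its key is pressed (value of joint bay_b_flap above 0.2 rad or value of joint bay_b_key above 0.0025 m).
It fails at once if the dish in the full bay is shifted by more than 10 mm (distance of dish_old from where it was at the start of the episode above 0.01 m).
It fails at once if a loose thing on the bench (the media bottle, the yellow rack, the timer, the tape roll, the dropper bottle, the marker, the blue bottle) is moved more than 20 mm (distance of any of media, racky, clock, tape, drops, pen, wash from where it was at the start of the episode above 0.02 m).
It also fails if it takes over 58 s, if anything falls off the work surface, if the arm or the gripper's body presses on something with over 40 N, if the wrist force passes 120 N, or if a joint passes its speed limit or range.

### The arm

A 6-joint arm with a two-finger parallel gripper is mounted at the origin on a cart in front of the work surface, level with it; the furniture and walls round the work are solid. World frame = base frame: x ahead of the robot, y to its left, z up, the work surface at z = 0. Lengths are in m, angles in rad, forces in N, time in s.
With the tool pointing down it reaches from about 0.225 to 0.875 m from the base axis. Payload 3.4 kg.
Tool frame: the origin (TCP) lies between the finger pads; the fingertips stand 19 mm ahead of it and the grasp point (between the pads) is the TCP; z points along the fingers, y is the line along which they close (so a half turn about z gives the same grasp; the last joint's range is limited). The gripper opens to 85 mm and grips with 20 to 120 N. Pads are 22 mm wide; open, the fingers measure 114 mm over their backs; the gripper's body (76 mm by 85 mm) begins 54 mm behind the grasp point. The pads swing forward as they close: fully open they stand 13 mm farther back than shut.
Start: joints at [-1.295, 0.276, 1.505, -0, 1.361, -0.121], TCP at [0.222, -0.53, 0.25] pointing down, gripper open.
Joint ranges: [-2.89, 2.89], [-0.75, 2.08], [0.22, 2.7], [-1.18, 4.32], [0.11, 2.71], [-2.7, 2.7]. Speed limits (rad/s): [2.57, 2.57, 3.14, 3.14, 3.14, 3.14].

### API

Orientations are given as a unit quaternion [w, x, y, z].
In Python, from rig import get_state, imaging, ticket gives the robot as it stands. The module is installed in compiled form; this text tells all that it offers.
- The arm moves only by the shell command python3 -m inch 'ROWS' [FORCE]. ROWS is JSON, a list of rows, each an object with "claw": the opening, from -1 (shut) to 1 (fully open); "travel": the shift along the world's x, y, z in units of 200 mm (1.0 is 200 mm), a list of three; "turn": the turn about the world's z in units of 180 degrees (1.0 is 180 degrees). A call has 1 to 5 rows; each row is the pose to reach, as a shift and turn from the pose commanded when the call began, turning the shorter way round; what a row does not reach only later rows make up. A row lasts 1/10 s, in which the tool goes at most 50 mm and 8.59 degrees, less where a joint would pass 70% of its speed; a pose out of reach is approached as far as the arm can. A call with a number of a shift or a turn outside -1 to 1 is refused whole. A call with a gripper value outside its range is refused whole. The fingers move at their own pace and stop on an object; FORCE is the grip in N (left out, the last holds). Time passes only in rows, so rows that repeat a pose let the fingers close. It gives the time, the measured TCP pose, the force, the opening and the grip force at its end, in the units of the state.
- get_state(): the state, without advancing time (a new reading comes with each control period).
- imaging.get_image(name): name is "scene" or "top" or "wrist"; returns the picture (480x640x3 uint8, red, green, blue); there is no depth.
- imaging.camera_params(name): a dict with "camera_matrix" (3x3 intrinsics, pixels), "cam_to_world" (4x4, takes a point from camera to world coordinates); the wrist camera has in their place "T_tool_cam" (4x4, takes a point from camera to tool coordinates, whose origin is the TCP and whose axes are the flange's). Camera axes: x right, y down, z forward; pixel columns grow to the right and rows downward; lengths in m; the calibration is good to about 2 mm. A picture is of the moment at which its call begins: read the wrist's pose just before it. camera_params takes no time and is no camera call.
- ticket.sign_off(): hands the job in; it is judged then, once.
The state is a dict: "clock": time; "qpos": joint angles; "qd": joint speeds; "effort": joint torques, N m; "position": TCP position; "ee_rot": TCP orientation; "contact_force": force on the tool from outside, world axes, zero at the start; "moment": the same for the moment, N m; "width": finger opening in m; "gripper_force": force on a finger pad.
Only numpy, scipy, OpenCV 4.12 (cv2) and the standard library are available. Lean on these libraries where they do the work, as an engineer would, in place of code of your own. Each camera call takes 0.05 s, during which the arm holds its last target. There are 200 camera calls.

## Working session

There is one attempt and no reset: what is moved stays moved. The work goes in short steps, Python scripts to look and compute and a shell command to move; the robot and the scene stay as the last step left them, time stands still between calls to the robot, and variables do not carry over. Pictures are saved under pics/ and viewed, at most 10 in all, crops included, and the job is handed in when it is done.

```bash
mkdir -p pics; python3 - <<'E'
from rig import get_state, imaging
import cv2
s=get_state();print(s)
for n in("top","scene"):
    im=imaging.get_image(n);cv2.imwrite(f"pics/{n}0.png",im[:,:,::-1])
    print(n,imaging.camera_params(n))
print(imaging.camera_params("wrist"))
E
```

```text
{'clock': 0.0, 'qpos': array([-1.29504077e+00,  2.76591305e-01,  1.50613210e+00,  3.19459439e-05,
        1.36068885e+00, -1.20982478e-01]), 'qd': array([-0.00154849,  0.00080587,  0.00062296,  0.00106409,  0.00254366,
       -0.00031975]), 'effort': array([-1.83575685e-03, -4.16775155e+01, -2.45807147e+01, -4.54766623e-04,
        1.11014169e-02,  8.20174733e-06]), 'position': array([ 0.22206705, -0.52985777,  0.24944219]), 'ee_rot': array([-9.08289008e-04,  9.80389553e-01,  1.97067236e-01, -5.47644455e-05]), 'contact_force': array([-0.1123474 , -0.36560251, -0.38992366]), 'moment': array([ 0.01965958, -0.0069528 , -0.02585746]), 'gripper_force': 0.0, 'width': 0.08558011494654946}
top {'camera_matrix': array([[576.77066927,   0.        , 316.04564131],
       [  0.        , 576.77066927, 241.48667122],
       [  0.        ,   0.        ,   1.        ]]), 'cam_to_world': array([[ 6.92360209e-03, -9.96249351e-01,  8.62513386e-02,
         4.26654176e-01],
       [-9.99975405e-01, -6.80121067e-03,  1.71278596e-03,
         2.52170743e-02],
       [-1.11974838e-03, -8.62610759e-02, -9.9
[... 395 characters left out ...]
984894,  0.34030432, -0.44220324,  0.66445497],
       [ 0.0121701 , -0.78126877, -0.62407611,  0.97796067],
       [ 0.        ,  0.        ,  0.        ,  1.        ]])}
{'camera_matrix': array([[378.6094367 ,   0.        , 324.07411707],
       [  0.        , 378.6094367 , 241.74826311],
       [  0.        ,   0.        ,   1.        ]]), 'T_tool_cam': array([[-6.55374506e-04, -9.64033287e-01, -2.65780723e-01,
         6.67565397e-02],
       [ 9.99998813e-01, -2.61198297e-04, -1.51843170e-03,
        -2.27154265e-04],
       [ 1.39439723e-03, -2.65781402e-01,  9.64032314e-01,
        -1.24453579e-01],
       [ 0.00000000e+00,  0.00000000e+00,  0.00000000e+00,
         1.00000000e+00]])}
```

View pics/top0.png

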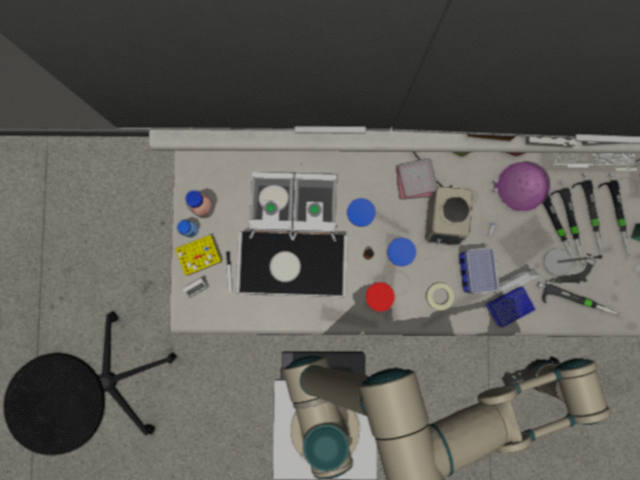

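View pics/scene0.png

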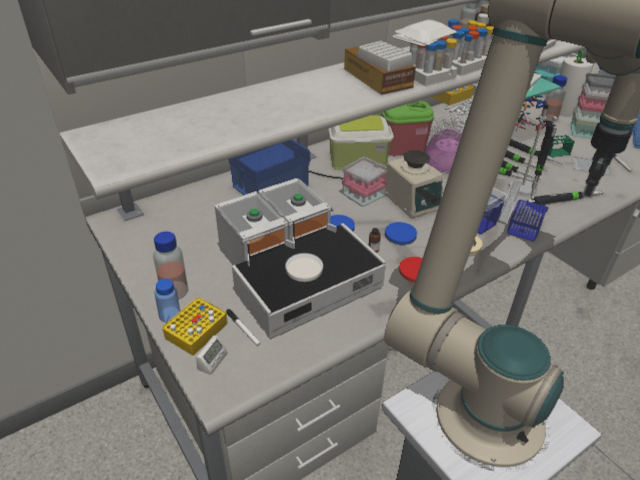

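The top view shows the black deck at (240-345, 232-295) with the dish at (285,266). The old dish at (273,197) is in the left bay (+y), so the right bay is empty. The keys are at about (270,208) and (315,210). Next I'll measure these.

```bash
cat > h.py <<'E'
import numpy as np, cv2
from rig import get_state, imaging
from scipy.spatial.transform import Rotation as R
def ray(n,uv,z,T=None):
    p=imaging.camera_params(n); T=p["cam_to_world"] if T is None else T
    d=T[:3,:3]@np.linalg.inv(p["camera_matrix"])@[uv[0],uv[1],1]
    return T[:3,3]+d*(z-T[2,3])/d[2]
def wristT():
    s=get_state();q=np.roll(s["ee_rot"],-1);T=np.eye(4);T[:3,:3]=R.from_quat(q).as_matrix();T[:3,3]=s["position"]
    return T@imaging.camera_params("wrist")["T_tool_cam"]
def blobs(m,amin):
    n,l,st,c=cv2.connectedComponentsWithStats(m.astype(np.uint8))
    return [(st[i,4],c[i],l==i) for i in range(1,n) if st[i,4]>=amin]
E
cat > m.py <<'E'
from h import *
im=cv2.imread("pics/top0.png");hsv=cv2.cvtColor(im,cv2.COLOR_BGR2HSV)
roi=np.zeros(im.shape[:2],bool);roi[160:310,225:360]=1
green=roi&(hsv[...,0]>50)&(hsv[...,0]<90)&(hsv[...,1]>90)
K=[]
for a,c,_ in blobs(green,8): p=ray("top",c,.173);K.append(p);print("key",a,c,p)
dark=roi&(im.max(2)<45)
a,c,m=max(blobs(dark,200),key=lambda b:b[0])
cn=cv2.findContours(m.astype(np.uint8),cv2.RETR_EXTERNAL,cv2.CHAIN_APPROX_NONE)[0][0]
r=cv2.minAreaRect(cn);b=cv2.boxPoints(r);print("deck",r);P=np.array([ray("top",q,.085) for q in b]);print(P)
hull=np.zeros(m.shape,np.uint8);cv2.fillPoly(hull,[cv2.convexHull(cn)],1)
for a,c,mm in blobs((hull>0)&(im.min(2)>90),100): print("dish",a,c,ray("top",c,.1), "diam",2*np.sqrt(a/np.pi)*1.74/577)
E
python3 m.py
```

```text
key 48 [270.10416667 207.375     ] [0.66861192 0.16201587 0.173     ]
key 47 [314.08510638 208.91489362] [0.66496925 0.03440915 0.173     ]
deck ((291.4796142578125, 262.71368408203125), (100.3875961303711, 58.975929260253906), 1.6365771293640137)
[[ 0.42707454  0.25520162  0.085     ]
 [ 0.60586761  0.25333343  0.085     ]
 [ 0.59918051 -0.05208673  0.085     ]
 [ 0.42055717 -0.04753892  0.085     ]]
dish 757 [284.74504624 266.18097754] [0.50148323 0.12163114 0.1       ] diam 0.09362168088565696
```

```bash
r='{"claw":0.2,"travel":[0.352,0.918,0],"turn":0.182}'
python3 -m inch '[{"claw":0.2,"travel":[0.352,0.918,0],"turn":0.182},{"claw":0.2,"travel":[0.352,0.918,0],"turn":0.182},{"claw":0.2,"travel":[0.352,0.918,0],"turn":0.182},{"claw":0.2,"travel":[0.352,0.918,0],"turn":0.182},{"claw":0.2,"travel":[0.352,0.918,0],"turn":0.182}]' 20
python3 -m inch '[{"claw":0.2,"travel":[0.352,0.918,0],"turn":0.183},{"claw":0.2,"travel":[0.352,0.918,0],"turn":0.183},{"claw":0.2,"travel":[0.352,0.918,0],"turn":0.183},{"claw":0.2,"travel":[0.352,0.918,0],"turn":0.183},{"claw":0.2,"travel":[0.352,0.918,0],"turn":0.183}]'
python3 -m inch '[{"claw":0.2,"travel":[0.352,0.918,0],"turn":0},{"claw":0.2,"travel":[0.352,0.918,0],"turn":0},{"claw":0.2,"travel":[0.352,0.918,0],"turn":0},{"claw":0.2,"travel":[0.352,0.918,0],"turn":0},{"claw":0.2,"travel":[0.352,0.918,0],"turn":0}]'
```

```text
clock: 0.6
position: [0.2932, -0.3408, 0.2501]
ee_rot: [-0.002, 0.884, 0.468, 0.001]
contact_force: [-0.3, -0.5, 0.2]
width: 0.0513
gripper_force: 0.0
clock: 1.1
position: [0.364, -0.1586, 0.2502]
ee_rot: [-0.001, 0.714, 0.7, 0.001]
contact_force: [-0.5, -0.0, -0.2]
width: 0.0509
gripper_force: 0.0
clock: 1.6
position: [0.4354, 0.024, 0.2502]
ee_rot: [-0.0, 0.715, 0.699, 0.001]
contact_force: [-1.2, -1.6, -0.4]
width: 0.0513
gripper_force: 0.0
```

```bash
python3 -m inch '[{"claw":0.2,"travel":[0.34,0.9,0],"turn":0},{"claw":0.2,"travel":[0.34,0.9,0],"turn":0},{"claw":0.2,"travel":[0.34,0.9,0],"turn":0},{"claw":0.2,"travel":[0.34,0.9,0],"turn":0},{"claw":0.2,"travel":[0.34,0.9,0],"turn":0}]'
python3 - <<'E'
from h import *
np.save("Tw1.npy",wristT())
a=imaging.get_image("wrist")
print(get_state()["position"])
cv2.imwrite("pics/w1.png",a[:,:,::-1])
E
```

```text
clock: 2.1
position: [0.5042, 0.203, 0.2495]
ee_rot: [-0.0, 0.716, 0.698, 0.001]
contact_force: [-0.7, -0.4, -0.5]
width: 0.0511
gripper_force: 0.0
[0.50286147 0.2005536  0.24942575]
```

View pics/w1.png

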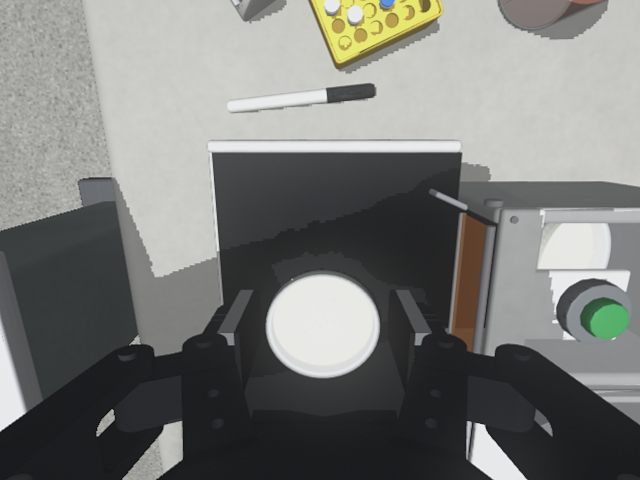

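The wrist view shows the dish at about (322,325) between the fingers, with the full bay's key at the right (605,320). I'll check the dish position from this view.

```bash
python3 - <<'E'
from h import *
im=cv2.imread("pics/w1.png");T=np.load("Tw1.npy");hsv=cv2.cvtColor(im,cv2.COLOR_BGR2HSV)
roi=np.zeros(im.shape[:2],bool);roi[255:395,256:390]=1
a,c,m=max(blobs(roi&(im.min(2)>150),500),key=lambda b:b[0])
cn=cv2.findContours(m.astype(np.uint8),0,1)[0][0];e=cv2.fitEllipse(cn);print(e)
d=ray("wrist",e[0],.098,T);print("dish",d)
g=(hsv[...,0]>50)&(hsv[...,0]<90)&(hsv[...,1]>120)
for a,c,_ in blobs(g,300): print("keyB",c,ray("wrist",c,.173,T))
print("deck rim far L/R",ray("wrist",(215,151),.091,T),ray("wrist",(460,151),.091,T))
E
```

```text
((322.3364562988281, 325.75830078125), (102.11943054199219, 112.06865692138672), 91.24793243408203)
dish [0.50024183 0.12473732 0.098     ]
keyB [608.9205103  321.07163886] [0.66907883 0.16276692 0.173     ]
deck rim far L/R [0.42592439 0.26330946 0.091     ] [0.60409633 0.25864454 0.091     ]
```

```bash
python3 -m inch '[{"claw":0.2,"travel":[-0.01,0,-0.25],"turn":0},{"claw":0.2,"travel":[-0.01,0,-0.5],"turn":0},{"claw":0.2,"travel":[-0.01,0,-0.6],"turn":0},{"claw":0.2,"travel":[-0.01,0,-0.66],"turn":0},{"claw":0.2,"travel":[-0.01,0,-0.705],"turn":0}]'
python3 - <<'E'
from h import *
a=imaging.get_image("scene");print(get_state()["position"],get_state()["contact_force"])
cv2.imwrite("pics/s1.png",cv2.resize(a[150:350,200:420,::-1],None,fx=3,fy=3))
E
```

```text
clock: 2.65
position: [0.4999, 0.1987, 0.1088]
ee_rot: [0.0, 0.717, 0.697, -0.0]
contact_force: [0.4, 0.1, -0.0]
width: 0.0513
gripper_force: 0.0
[0.49942171 0.19890438 0.10814197] [-0.03336346 -0.07135075 -0.95585764]
```

View pics/s1.png

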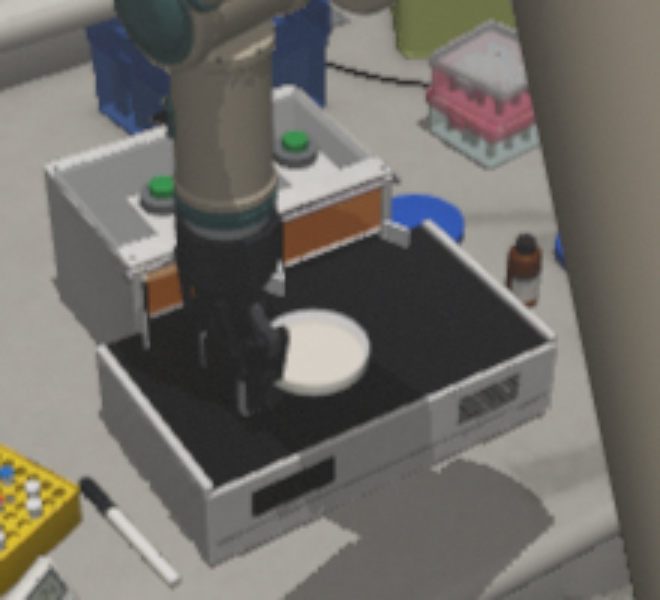

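```bash
python3 -m inch '[{"claw":0.2,"travel":[0.005,-0.1,0],"turn":0},{"claw":0.2,"travel":[0.005,-0.18,0],"turn":0},{"claw":0.2,"travel":[0.01,-0.26,0],"turn":0},{"claw":0.2,"travel":[0.01,-0.34,0],"turn":0},{"claw":0.2,"travel":[0.015,-0.42,0],"turn":0}]'
python3 -m inch '[{"claw":0.2,"travel":[0,-0.06,0],"turn":0},{"claw":0.2,"travel":[0,-0.11,0],"turn":0},{"claw":0.2,"travel":[0,-0.136,0],"turn":0},{"claw":0.2,"travel":[0,-0.136,0],"turn":0}]'
python3 -m inch '[{"claw":0.2,"travel":[0,0.15,0],"turn":0},{"claw":0.2,"travel":[0,0.15,0.15],"turn":0},{"claw":0.2,"travel":[-0.2,0.15,0.4],"turn":0.04},{"claw":0.2,"travel":[-0.4,0.15,0.55],"turn":0.08},{"claw":0.2,"travel":[-0.6,0.1,0.55],"turn":0.12}]'
python3 - <<'E'
from h import *
a=imaging.get_image("top");cv2.imwrite("pics/top1.png",a[:,:,::-1]);print(get_state()["position"])
im=a[:,:,::-1];roi=np.zeros(im.shape[:2],bool);roi[236:292,245:342]=1
for s,c,m in blobs(roi&(im.min(2)>90),100): print(s,c,ray("top",c,.1))
T=wristT();w=imaging.get_image("wrist");cv2.imwrite("pics/w2.png",w[:,:,::-1]);np.save("Tw2.npy",T)
E
```

```text
clock: 3.2
position: [0.5031, 0.1152, 0.1106]
ee_rot: [0.001, 0.717, 0.697, 0.001]
contact_force: [0.3, 0.1, -0.3]
width: 0.0512
gripper_force: 0.1
clock: 3.6
position: [0.5026, 0.0886, 0.1096]
ee_rot: [0.0, 0.717, 0.697, 0.0]
contact_force: [-0.7, 0.2, -0.1]
width: 0.0514
gripper_force: 0.0
clock: 4.1
position: [0.3868, 0.1109, 0.2222]
ee_rot: [0.003, 0.571, 0.821, 0.003]
contact_force: [0.8, -0.3, 1.2]
width: 0.0517
gripper_force: 0.0
[0.37520513 0.10922902 0.22096973]
751 [312.93874834 266.22237017] [0.5019408  0.03700246 0.1       ]
```

View pics/w2.png

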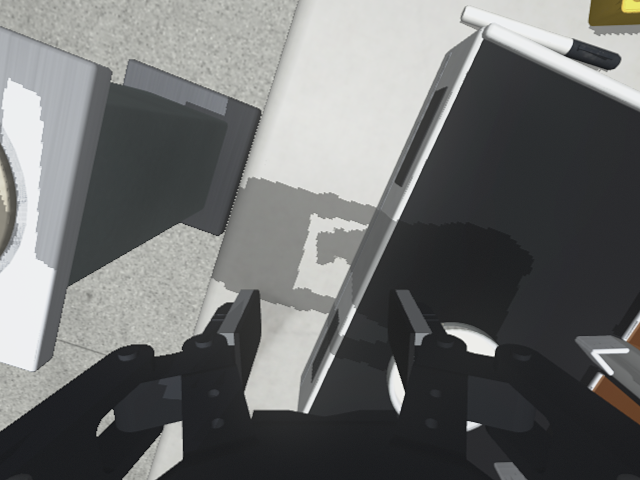

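```bash
python3 -m inch '[{"claw":0.2,"travel":[0.1,-0.15,0],"turn":0.048},{"claw":0.2,"travel":[0.2,-0.25,0],"turn":0.095},{"claw":0.2,"travel":[0.27,-0.34,0],"turn":0.143},{"claw":0.2,"travel":[0.27,-0.34,0],"turn":0.19},{"claw":0.2,"travel":[0.27,-0.34,0],"turn":0.23}]'
python3 -m inch '[{"claw":0.2,"travel":[0,0,0],"turn":0.048},{"claw":0.2,"travel":[0,0,0],"turn":0.095},{"claw":0.2,"travel":[0,0,0],"turn":0.143},{"claw":0.2,"travel":[0,0,0],"turn":0.143},{"claw":0.2,"travel":[0,0,0],"turn":0.143}]'
python3 -c "
from h import *
s=get_state();print(s['position'],R.from_quat(np.roll(s['ee_rot'],-1)).as_matrix().round(3))"
```

```text
clock: 4.7
position: [0.4394, 0.0414, 0.2185]
ee_rot: [-0.0, 0.245, 0.97, 0.0]
contact_force: [0.0, 0.6, -1.1]
width: 0.0512
gripper_force: 0.0
clock: 5.2
position: [0.4388, 0.0419, 0.2187]
ee_rot: [-0.0, 0.026, 1.0, 0.0]
contact_force: [0.9, -0.2, -0.2]
width: 0.0509
gripper_force: 0.0
[0.43875399 0.04193452 0.21869531] [[-0.999  0.052 -0.   ]
 [ 0.052  0.999  0.   ]
 [ 0.     0.    -1.   ]]
```

```bash
python3 -m inch '[{"claw":0.2,"travel":[-0.04,-0.01,-0.2],"turn":0.008},{"claw":0.2,"travel":[-0.04,-0.01,-0.38],"turn":0.008},{"claw":0.2,"travel":[-0.04,-0.01,-0.5],"turn":0.008},{"claw":0.2,"travel":[-0.04,-0.01,-0.548],"turn":0.008},{"claw":0.2,"travel":[-0.04,-0.01,-0.548],"turn":0.008}]'
```

```text
clock: 5.7
position: [0.43, 0.0398, 0.1084]
ee_rot: [-0.001, 0.013, 1.0, 0.0]
contact_force: [0.3, 0.6, -0.7]
width: 0.0512
gripper_force: 0.0
```

```bash
python3 -m inch '[{"claw":0.2,"travel":[0.09,0,0],"turn":0},{"claw":0.2,"travel":[0.18,-0.002,0],"turn":0},{"claw":0.2,"travel":[0.27,-0.005,0],"turn":0},{"claw":0.2,"travel":[0.36,-0.008,0],"turn":0},{"claw":0.2,"travel":[0.43,-0.01,0],"turn":0}]'
python3 -m inch '[{"claw":0.2,"travel":[0.04,0,0],"turn":0},{"claw":0.2,"travel":[0.04,0,0],"turn":0}]'
python3 - <<'E'
from h import *
T=wristT();w=imaging.get_image("wrist");cv2.imwrite("pics/w3.png",w[:,:,::-1]);np.save("Tw3.npy",T)
a=imaging.get_image("scene")
cv2.imwrite("pics/s2.png",cv2.resize(a[150:350,200:420,::-1],None,fx=3,fy=3))
E
```

```text
clock: 6.2
position: [0.519, 0.0376, 0.111]
ee_rot: [0.002, 0.012, 1.0, -0.0]
contact_force: [-0.7, 0.2, 0.5]
width: 0.051
gripper_force: 0.2
clock: 6.4
position: [0.526, 0.0376, 0.11]
ee_rot: [0.001, 0.012, 1.0, 0.0]
contact_force: [-1.2, 0.5, -0.5]
width: 0.0507
gripper_force: 0.0
```

View pics/w3.png

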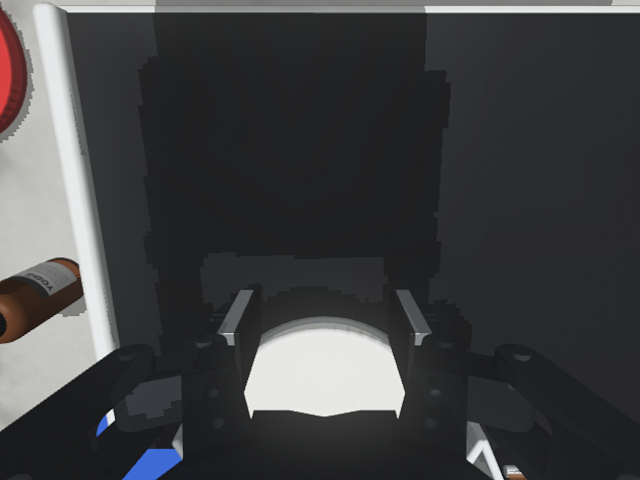

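View pics/s2.png

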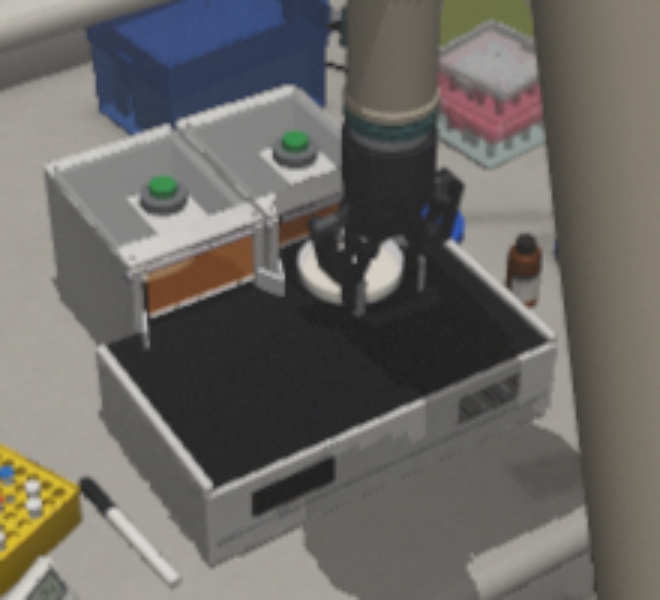

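```bash
python3 - <<'E'
from h import *
im=cv2.imread("pics/w3.png");T=np.load("Tw3.npy")
x=im[300:345,323].min(1);print(x)
for r in (318,329): print(r,ray("wrist",(323,r),.1,T),ray("wrist",(323,r),.086,T))
# left/right visible pts on top rim arc
m=(im.min(2)>170);m[:300]=0;m[:,:240]=0;m[:,410:]=0
pts=[]
for u in range(262,392,4):
    v=np.argmax(m[:,u]);pts.append(ray("wrist",(u,v),.1,T)[:2])
pts=np.array(pts);A=np.c_[2*pts,np.ones(len(pts))];s=np.linalg.lstsq(A,(pts**2).sum(1),rcond=None)[0]
print(s[:2],np.sqrt(s[2]+s[0]**2+s[1]**2),get_state()["position"])
E
```

```text
[ 42  44  44  45  44  46  45  46  46  46  47  47  48  48  49  46  85  99
 113 116 115 114 121 148 151 150 150 148 171 200 214 224 229 231 231 229
 228 228 228 228 228 228 228 228 228]
318 [0.5259777 0.0372857 0.1      ] [0.5330817 0.0370834 0.086    ]
329 [0.53073223 0.03716242 0.1       ] [0.53833192 0.03694726 0.086     ]
[0.5753829 0.0363425] 0.04482951600178412 [0.52401947 0.03775503 0.10946925]
```

```bash
python3 -m inch '[{"claw":0.2,"travel":[-0.2,0,0.01],"turn":0},{"claw":-1,"travel":[-0.2,0,0.01],"turn":0},{"claw":-1,"travel":[-0.2,0,0.01],"turn":0},{"claw":-1,"travel":[-0.2,0,0.01],"turn":0},{"claw":-1,"travel":[-0.2,0,0.01],"turn":0}]'
```

```text
clock: 7.0
position: [0.4855, 0.0376, 0.1116]
ee_rot: [0.001, 0.012, 1.0, 0.0]
contact_force: [-0.1, 0.9, -0.2]
width: 0.0002
gripper_force: 0.0
```

```bash
python3 -m inch '[{"claw":-1,"travel":[0.135,0,0],"turn":0},{"claw":-1,"travel":[0.185,-0.002,0],"turn":0},{"claw":-1,"travel":[0.285,-0.004,0],"turn":0},{"claw":-1,"travel":[0.4,-0.005,0],"turn":0},{"claw":-1,"travel":[0.515,-0.005,0],"turn":0}]'
python3 -m inch '[{"claw":-1,"travel":[-0.15,0,0],"turn":0},{"claw":-1,"travel":[-0.4,0,0],"turn":0},{"claw":-1,"travel":[-0.5,0,0],"turn":0},{"claw":-1,"travel":[-0.5,0,0.2],"turn":0},{"claw":-1,"travel":[-0.5,0,0.45],"turn":0}]'
python3 - <<'E'
from h import *
a=imaging.get_image("top");b=imaging.get_image("scene")
cv2.imwrite("pics/c3.png",np.hstack([cv2.resize(a[150:310,225:365,::-1],(400,457)),cv2.resize(b[150:350,200:375,::-1],(400,457))]))
print(get_state()["position"])
E
```

```text
clock: 7.5
position: [0.5884, 0.0366, 0.1111]
ee_rot: [-0.0, 0.012, 1.0, 0.0]
contact_force: [0.1, -0.4, -0.8]
width: -0.0001
gripper_force: 0.1
clock: 8.0
position: [0.4848, 0.0368, 0.2]
ee_rot: [-0.004, 0.012, 1.0, 0.0]
contact_force: [1.7, -0.3, 1.3]
width: 0.0001
gripper_force: 0.0
[0.49193962 0.03637305 0.2075695 ]
```

View pics/c3.png

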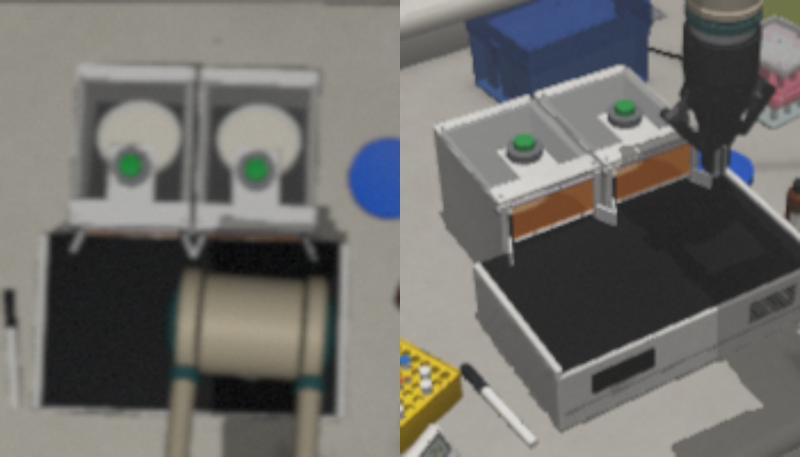

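The dish lies at the stop, matching the other bay, and the flap is shut. Next is the key.

```bash
python3 -m inch '[{"claw":-1,"travel":[0,0,0.18],"turn":0},{"claw":-1,"travel":[0.25,-0.01,0.18],"turn":0},{"claw":-1,"travel":[0.5,-0.01,0.18],"turn":0},{"claw":-1,"travel":[0.75,-0.01,0.18],"turn":0},{"claw":-1,"travel":[0.865,-0.01,0.18],"turn":0}]'
python3 -m inch '[{"claw":-1,"travel":[0,0,0],"turn":0},{"claw":-1,"travel":[0,0,0],"turn":0}]'
python3 - <<'E'
from h import *
T=wristT();w=imaging.get_image("wrist")[:,:,::-1];print(get_state()["position"])
hsv=cv2.cvtColor(np.ascontiguousarray(w),cv2.COLOR_BGR2HSV);g=(hsv[...,0]>50)&(hsv[...,0]<90)&(hsv[...,1]>120)
for a,c,_ in blobs(g,100): print(a,c,ray("wrist",c,.173,T))
E
```

```text
clock: 8.6
position: [0.6647, 0.0344, 0.2358]
ee_rot: [0.001, 0.012, 1.0, 0.0]
contact_force: [-1.3, 0.4, -0.4]
width: 0.0001
gripper_force: 0.0
clock: 8.8
position: [0.66, 0.0347, 0.2359]
ee_rot: [-0.002, 0.012, 1.0, 0.0]
contact_force: [-0.7, -0.3, -0.2]
width: -0.0001
gripper_force: 0.0
[0.65936246 0.03470382 0.23642643]
1261 [573.06106265 281.09912768] [0.6684142  0.16638642 0.173     ]
271 [333.         271.15129151] [0.65961797 0.0395531  0.173     ]
```

```bash
python3 -m inch '[{"claw":-1,"travel":[0.025,0,-0.1],"turn":0},{"claw":-1,"travel":[0.025,0,-0.18],"turn":0},{"claw":-1,"travel":[0.025,0,-0.23],"turn":0},{"claw":-1,"travel":[0.025,0,-0.252],"turn":0},{"claw":-1,"travel":[0.025,0,-0.252],"turn":0}]'
```

```text
clock: 9.35
position: [0.6635, 0.0348, 0.1899]
ee_rot: [-0.0, 0.012, 1.0, -0.0]
contact_force: [-5.2, -0.5, 10.8]
width: 0.0002
gripper_force: 5.4
```

```bash
python3 -m inch '[{"claw":-1,"travel":[0,0,-0.01],"turn":0},{"claw":-1,"travel":[0,0,-0.015],"turn":0},{"claw":-1,"travel":[0,0,-0.015],"turn":0}]'
python3 - <<'E'
from h import *
b=imaging.get_image("scene")
cv2.imwrite("pics/s4.png",cv2.resize(b[150:270,230:370,::-1],None,fx=5,fy=5))
s=get_state();print(s["position"],s["contact_force"],s["moment"])
E
```

```text
clock: 9.65
position: [0.6635, 0.0348, 0.1897]
ee_rot: [0.001, 0.012, 1.0, -0.0]
contact_force: [-7.4, 0.8, 19.6]
width: -0.0
gripper_force: 10.2
[0.66349178 0.03479978 0.18971346] [-8.01199366  0.09796361 20.25890311] [ 0.0348021   1.40019248 -0.00586826]
```

View pics/s4.png

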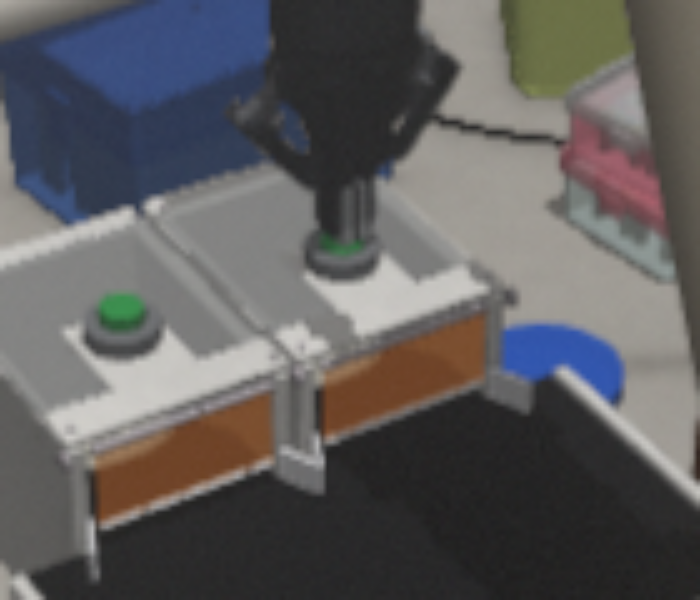

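```bash
for i in 1 2; do python3 -m inch '[{"claw":-1,"travel":[0,0,0.01],"turn":0},{"claw":-1,"travel":[0,0,0.015],"turn":0},{"claw":-1,"travel":[0,0,0.015],"turn":0}]' | egrep 'pos|contact'; done
for i in 1 2 3 4 5 6; do python3 -m inch '[{"claw":-1,"travel":[0,0,0.006],"turn":0},{"claw":-1,"travel":[0,0,0.006],"turn":0},{"claw":-1,"travel":[0,0,0.006],"turn":0}]' | egrep 'pos|contact'; done
```

```text
position: [0.6635, 0.0348, 0.19]
contact_force: [-5.9, 0.8, 9.8]
position: [0.6648, 0.0347, 0.1908]
contact_force: [-3.0, -0.6, 3.0]
position: [0.6655, 0.0347, 0.191]
contact_force: [-2.9, -0.3, 3.5]
position: [0.6658, 0.0347, 0.1923]
contact_force: [-2.2, -0.0, 2.5]
position: [0.6659, 0.0347, 0.1935]
contact_force: [-1.1, 1.0, 1.6]
position: [0.6658, 0.0347, 0.1947]
contact_force: [-0.2, -0.0, 0.7]
position: [0.6655, 0.0346, 0.1958]
contact_force: [0.0, 0.4, -0.0]
position: [0.6656, 0.0346, 0.1972]
contact_force: [0.1, -0.1, 0.4]
```

The spring force faded over about 5 mm above a hard stop, so the key was fully pressed. I'll retreat, check and hand in.

```bash
python3 -m inch '[{"claw":-1,"travel":[0,0,0.2],"turn":0},{"claw":-1,"travel":[0,0,0.35],"turn":0},{"claw":-1,"travel":[-0.25,0,0.35],"turn":0},{"claw":-1,"travel":[-0.5,0,0.35],"turn":0},{"claw":-1,"travel":[-0.7,0,0.35],"turn":0}]'
python3 -m inch '[{"claw":-1,"travel":[0,0,0],"turn":0},{"claw":-1,"travel":[0,0,0],"turn":0},{"claw":-1,"travel":[0,0,0],"turn":0}]'
python3 - <<'E'
from h import *
a=imaging.get_image("top");b=imaging.get_image("scene")
cv2.imwrite("pics/c5.png",np.hstack([cv2.resize(a[150:310,170:370,::-1],(400,320)),cv2.resize(b[150:350,200:400,::-1],(320,320))]))
E
```

```text
clock: 12.6
position: [0.5231, 0.0347, 0.2672]
ee_rot: [-0.0, 0.012, 1.0, 0.0]
contact_force: [-0.2, 0.3, 0.9]
width: -0.0002
gripper_force: 0.0
clock: 12.9
position: [0.5269, 0.0346, 0.2676]
ee_rot: [0.001, 0.012, 1.0, 0.0]
contact_force: [0.4, -0.4, -0.4]
width: 0.0003
gripper_force: 0.0
```

View pics/c5.png

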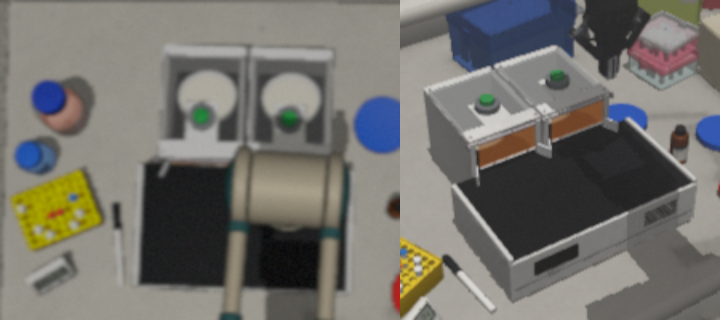

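Both dishes are at their stops, both flaps are shut, both keys are up, and the arm is clear of everything.

```bash
python3 -c "
from rig import ticket
print(ticket.sign_off())"
```

```text
the job is handed in; nothing more can be done
None
```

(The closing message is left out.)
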